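# Close the slide-clamping fixture

### The job

Close the slide-clamping fixture: lift the loose window plate by its bridge handle and lower it, without letting it drop, onto the two dowel pins of the base, large hole over large pin and small hole over small pin, until it lies flat and fully home. Then swing the clamp arm round by its knob, over the plate, as far as it goes, and let go. Do not knock over or shift the two bottles and the small carton standing about.

Things in the scene. Friction and masses are not known exactly. Their poses are not given: they have to be found in the camera images.
- fixture: Fixed dark steel base 100 (x) x 184 (y) x 25 mm high, with a glass slide in a pocket. Two upright steel pins, 104 mm apart, both 24 mm tall above its top; their top 10 mm tapers to a blunt point. Swing clamp at the -y end. Origin: on the worktop, midway between the pins (the block reaches from y = -104 to +80 mm). Its y axis runs from the small pin to the large pin, z up.
- pin_large (a point): Foot of the large pin (16 mm diameter), on its axis at the level of the base's top face; 52 mm along +y from the fixture's origin.
- pin_small (a point): Foot of the small pin (12 mm diameter), on its axis at the level of the base's top face; 52 mm along -y from the fixture's origin, at the clamp's end.
- clamp_pivot (a point): Axis of the swing clamp, at the underside of the clamp arm, 37.5 mm above the worktop (2.5 mm above the top face of a fully seated plate); at x = -30, y = -88 mm in the fixture's frame.
- clamp_knob (a point): Middle of the clamp's upright round black knob: 16 mm diameter, 24 mm tall, top 75 mm and foot about 51 mm above the worktop (the arm's top face is at 45.5 mm), 62 mm out along the arm from the pivot axis. Turns with the arm.
- clamp (a joint): Swing angle (rad) of the flat clamp arm (15 mm wide, 72 mm long, 8 mm thick), clockwise from above. 0: fully open, pointing 130 degrees clockwise from the fixture's +x. It swings past the fixture's -x side to 2.44: closed, at its stop, pointing along the fixture's +y over the plate. Friction about 1 N at the knob; stays where left. A plate not fully seated blocks it.
- cover_plate: Loose flat aluminium window plate 90 (x) x 140 (y) x 10 mm, about 0.3 kg, lying on the worktop right way up. Origin: centre of its underside. Its y axis runs from its small hole to its large hole. When seated, the origin is 25 mm above the fixture's origin and the axes agree.
- plate_handle (a point): Centre of the plate's bridge handle: a black bar 12 mm wide (x) x 82 mm long (along the plate's y) x 18 mm high on two posts (68 mm apart), its centre 43 mm above the plate's underside, 24 mm clear below the bar. Axes as the plate's.
- hole_large (a point): Centre of the large through hole (18 mm diameter), at the plate's underside, 52 mm along the plate's +y.
- hole_small (a point): Centre of the small through hole (14 mm diameter), at the plate's underside, 52 mm along the plate's -y.
- bottle: Bystander: reagent bottle with screw cap, 54 mm across, 100 mm tall, standing. Origin: centre of its underside.
- dropper: Bystander: amber dropper bottle, 32 mm across, 97 mm tall, standing. Origin: centre of its underside.
- carton: Bystander: small carton 31 (x) x 81 (y) x 28 mm lying on the worktop. Origin: centre of its underside.
Not all that is in view belongs to the job. What is shaped like the cover_plate but orange is not meant.

How it is judged:
By the outcome, as a careful person would: the job done as asked, in the order asked, and still so for the second after the job is handed in, with the robot touching nothing.
It also fails if it takes over 64 s, if anything falls off the work surface, if the arm or the gripper's body presses on something with over 40 N, if the wrist force passes 120 N, or if a joint passes its speed limit or range.

### The arm

A 6-joint arm with a two-finger parallel gripper is mounted at the origin on a cart in front of the work surface, level with it; the furniture and walls round the work are solid. World frame = base frame: x ahead of the robot, y to its left, z up, the work surface at z = 0. Lengths are in mm, angles in rad, forces in N, time in s.
With the tool pointing down it reaches from about 350 to 975 mm from the base axis. Payload 7.1 kg.
Tool frame: the origin (TCP) lies at the very end of the fingers, on their centre line; the grasp point (between the pads) lies 19 mm behind it; z points along the fingers, y is the direction in which the jaws open and shut (so a half turn about z gives the same grasp; the last joint's range is limited). The gripper opens to 88 mm and grips with 3 to 60 N. Pads are 20 mm wide; open, the fingers measure 115 mm over their backs; the gripper's body (75 mm by 178 mm) begins 61 mm behind the grasp point.
Start: joints at [-1.35, 0.423, 1.63, -0, 1.089, -0.019], TCP at [148.462, -607.095, 222.675] pointing down, gripper open.
Joint ranges: [-3, 3], [-0.9, 2.11], [0.09, 2.58], [-1.31, 4.45], [0.11, 2.69], [-2.54, 2.54]. Speed limits (rad/s): [2.39, 2.39, 3.01, 3.14, 3.14, 3.14].

### API

Orientations are given as a rotation vector (axis times angle).
In Python, from workcell import readout, imaging, close_job gives the robot as it stands.
- The arm moves only by the tool carry_out, never from a script. Its argument "rows" is a list of rows, each a list of 3 entries, a list of its own where there are three numbers: the shift along the tool's x, y, z in m, then the turn, a rotation vector about the tool's x, y, z in rad, then the closure, from 0 (fully open) to 1 (shut). In form: [[[dx, dy, dz], [wx, wy, wz], hand], ...]. A call has 1 to 12 rows; each row shifts and turns the commanded pose from where the row before left it, along the tool's axes as they then stand; what a row does not reach is not made up. A row lasts 1/12 s, in which the tool goes at most 41.7 mm and 7.16 degrees, less where a joint would pass 70% of its speed; a pose out of reach is approached as far as the arm can. A call with a gripper value outside its range is refused whole. The fingers move at their own pace and stop on an object; the grip force is fixed at half the most. Time passes only in rows, so rows that do not move let the fingers close. It gives the time, the measured TCP pose, the force and the opening at its end, in the units of the state.
- readout.get_obs(): the state, without advancing time (a new reading comes with each control period).
- imaging.get_image(name): name is "scene" or "top" or "wrist"; returns the picture (400x640x3 uint8, red, green, blue); there is no depth.
- imaging.camera_params(name): a dict with "fx", "fy", "cx", "cy" (pixels), "rvec" (rotation vector, rad) and "tvec" (3), from world to camera coordinates, as OpenCV has them; the wrist camera has in their place "T_tool_cam" (4x4, takes a point from camera to tool coordinates, whose origin is the TCP and whose axes are the flange's). Camera axes: x right, y down, z forward; pixel columns grow to the right and rows downward; lengths in mm; the calibration is good to about 2 mm. The wrist camera is an equidistant fisheye: a pixel r from the principal point sees the ray r / f radians off the axis. A picture is of the moment at which its call begins: read the wrist's pose just before it. camera_params takes no time and is no camera call.
- close_job(): hands the job in, once; it reports no verdict.
The state is a dict: "t": time; "qpos": joint angles; "qvel": joint speeds; "joint_torque": joint torques, N m; "ee_pos": TCP position; "orientation": TCP orientation; "ft_force": force on the tool from outside, world axes, zero at the start; "moment": the same for the moment, N m; "width": finger opening in mm.
Only numpy, scipy, OpenCV 4.12 (cv2) and the standard library are available. Lean on these libraries where they do the work, as an engineer would, in place of code of your own. Each camera call takes 0.05 s, during which the arm holds its last target.

## Working session

There is one attempt and no reset: what is moved stays moved. The work goes in short steps, Python scripts to look and compute and a tool call to move; the robot and the scene stay as the last step left them, time stands still between calls to the robot, and variables do not carry over. Pictures are saved under pics/ and viewed, and the job is handed in when it is done.

Besides the shell and the picture viewer there is one more tool, called after ">>>" in YAML: its name, and indented under it one key for each argument. carry_out: Moves the arm, as the interface text tells. Its arguments: {"type":"object","properties":{"rows":{"type":"array","items":{"type":"array"}}},"required":["rows"]}

```bash
mkdir -p pics; ls; python3 - <<'E'
from workcell import readout, imaging
import cv2
print(readout.get_obs())
for n in ["scene","top","wrist"]:
    print(n,imaging.camera_params(n))
    cv2.imwrite(f"pics/{n}0.png",imaging.get_image(n)[:,:,::-1])
E
```

```text
pics
{'t': 0.0, 'qpos': array([-1.34999932e+00,  4.23828086e-01,  1.63067961e+00, -1.06151965e-06,
        1.08858094e+00, -1.89506365e-02]), 'qvel': array([ 0.00111967,  0.00045504, -0.00032757, -0.00119973, -0.00238179,
        0.00090141]), 'joint_torque': array([ 1.47976400e-03, -5.44626367e+01, -2.73668790e+01,  6.44999533e-02,
        2.28463614e-02, -1.43426587e-04]), 'ee_pos': array([ 148.34594296, -606.57722102,  221.91373403]), 'orientation': array([-3.11757005e+00, -3.75516228e-01,  2.38112109e-04]), 'ft_force': array([-0.13374529, -0.33130374, -0.19466812]), 'moment': array([0.0225076 , 0.02658757, 0.01185755]), 'width': 87.62868165961095}
scene {'fx': 446.17731054235173, 'fy': 446.17731054235173, 'cx': 322.3231013844974, 'cy': 212.06896623583268, 'rvec': array([ 1.07422984, -2.16845682,  1.19393568]), 'tvec': array([451.37715419, 239.6180209 , 983.64335891])}
top {'fx': 415.45956526800364, 'fy': 415.45956526800364, 'cx': 318.2502761923629, 'cy': 198.49069078674458, 'rvec': array([ 2.10801226, -2.13695168,  0.19565902]), 'tvec': array([ 153.71894753,  543.0923715 , 1345.07576886])}
wrist {'fx': 309.70691628693146, 'fy': 309.70691628693146, 'cx': 319.85697041510815, 'cy': 198.41972997908198, 'T_tool_cam': array([[-1.92298935e-04, -9.62650310e-01, -2.70747749e-01,
         7.47902335e+01],
       [ 9.99999859e-01, -5.09414035e-05, -5.29127762e-04,
        -2.92157860e-01],
       [ 4.95572733e-04, -2.70747812e-01,  9.62650184e-01,
        -1.61554925e+02],
       [ 0.00000000e+00,  0.00000000e+00,  0.00000000e+00,
         1.00000000e+00]])}
```

View pics/scene0.png

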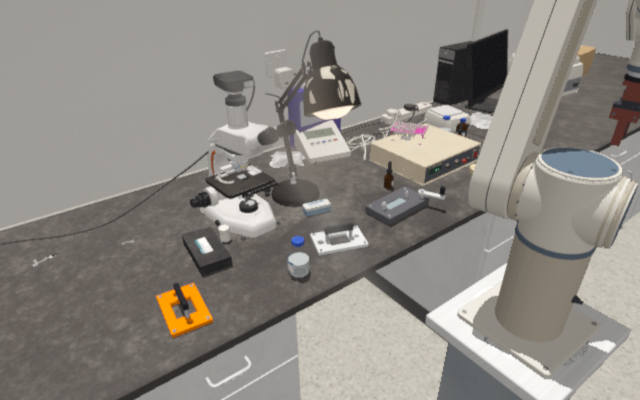

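View pics/top0.png

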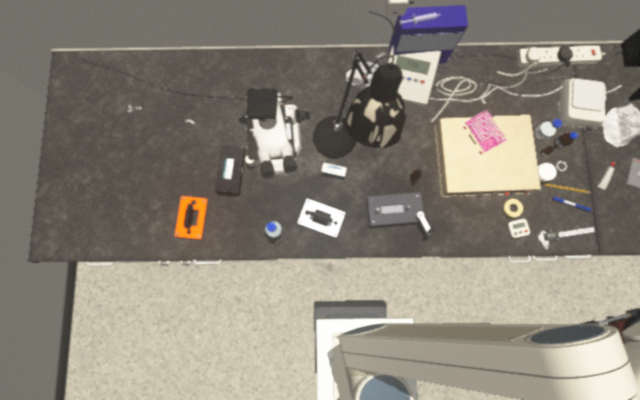

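View pics/wrist0.png

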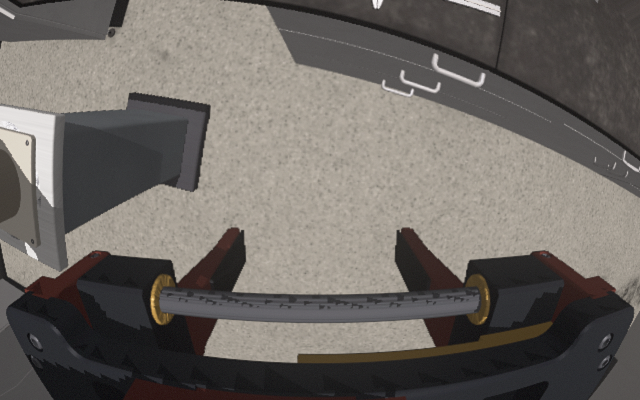

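```bash
cat > h.py <<'E'
import numpy as np, cv2
from workcell import readout, imaging
from scipy.spatial.transform import Rotation as R
def ray(n,uv,obs=None):
    p=imaging.camera_params(n); u,v=uv
    if n!="wrist":
        Rm=R.from_rotvec(p['rvec']).as_matrix()
        d=Rm.T@np.array([(u-p['cx'])/p['fx'],(v-p['cy'])/p['fy'],1]); return -Rm.T@p['tvec'],d
    x=(u-p['cx'])/p['fx'];y=(v-p['cy'])/p['fy'];r=np.hypot(x,y)+1e-12
    d=np.array([np.sin(r)*x/r,np.sin(r)*y/r,np.cos(r)])
    T=p['T_tool_cam']; Rt=R.from_rotvec(obs['orientation']).as_matrix()
    return Rt@T[:3,3]+obs['ee_pos'],Rt@T[:3,:3]@d
def onz(n,uv,z,obs=None):
    o,d=ray(n,uv,obs); return o+d*(z-o[2])/d[2]
def proj(n,P,obs=None):
    p=imaging.camera_params(n);P=np.asarray(P,float)
    if n!="wrist":
        c=R.from_rotvec(p['rvec']).as_matrix()@P+p['tvec']; return np.array([p['fx']*c[0]/c[2]+p['cx'],p['fy']*c[1]/c[2]+p['cy']])
    T=p['T_tool_cam'];Rt=R.from_rotvec(obs['orientation']).as_matrix()
    c=T[:3,:3].T@(Rt.T@(P-obs['ee_pos'])-T[:3,3]); r=np.hypot(c[0],c[1]);a=np.arctan2(r,c[2])
    return np.array([p['fx']*a*c[0]/r+p['cx'],p['fy']*a*c[1]/r+p['cy']])
E
python3 - <<'E'
from h import *
t=cv2.imread("pics/top0.png"); c=t[140:260,160:460]; 
cv2.imwrite("pics/topc.png",cv2.resize(c,None,fx=2.6,fy=2.6,interpolation=cv2.INTER_CUBIC))
s=cv2.imread("pics/scene0.png"); cv2.imwrite("pics/scc.png",cv2.resize(s[160:290,200:460],None,fx=3,fy=3,interpolation=cv2.INTER_CUBIC))
for uv in [(321,218),(397,210),(424,222),(273,229),(416,176),(334,170),(192,216),(40,255),(600,255),(334,140)]: print(uv,onz("top",uv,20).round(0))
E
```

```text
(321, 218) [483. 138.  20.]
(397, 210) [ 507. -122.   20.]
(424, 222) [ 465. -212.   20.]
(273, 229) [448. 301.  20.]
(416, 176) [ 626. -194.   20.]
(334, 170) [651.  90.  20.]
(192, 216) [496. 578.  20.]
(40, 255) [ 371. 1083.   20.]
(600, 255) [ 346. -793.   20.]
(334, 140) [760.  88.  20.]
```

View pics/topc.png

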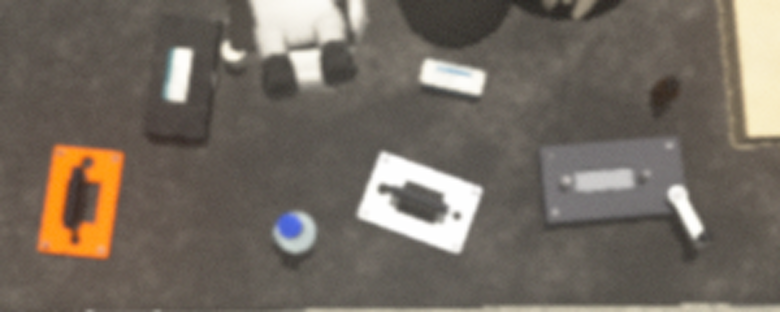

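View pics/scc.png

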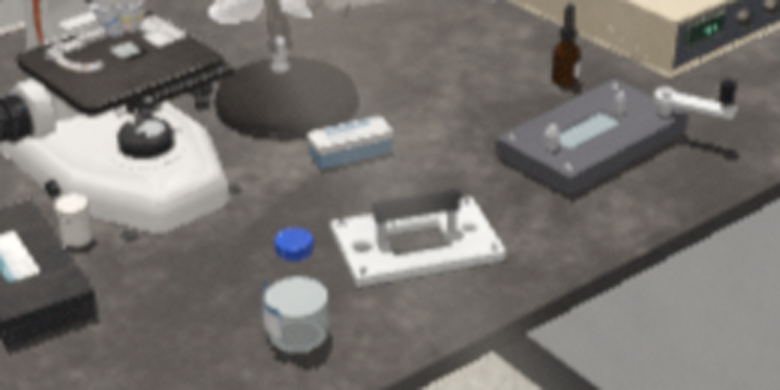

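```bash
python3 - <<'E'
from h import *
t=cv2.imread("pics/top0.png")
def C(p): return (160+p[0]/2.6,140+p[1]/2.6)
# plate by mask
m=((t.min(2)>150)).astype(np.uint8); m[:195]=0;m[250:]=0;m[:,:285]=0;m[:,350:]=0
c=max(cv2.findContours(m,0,2)[0],key=cv2.contourArea); r=cv2.minAreaRect(c); b=cv2.boxPoints(r)
print(r); W=np.array([onz("top",q,10) for q in b]); print(W.round(1),W.mean(0))
print("pins top px", [onz("top",C(q),49).round(1) for q in [(566,182),(643,175)]])
F=np.array([onz("top",C(q),25) for q in [(541,147),(680,137),(687,212),(547,226)]]);print(F.round(1))
print("knob",onz("top",C((701,236)),75))
print("plate holes",[onz("top",C(q),10).round(1) for q in [(382,188),(457,215)]])
E
```

```text
((321.1292724609375, 217.36341857910156), (42.96623992919922, 27.853975296020508), 20.22486114501953)
[[468.5 223.1  10. ]
 [559.2 189.5  10. ]
 [505.2  51.2  10. ]
 [415.8  86.2  10. ]] [487.20061656 137.49273881  10.        ]
pins top px [array([503.6, -52.1,  49. ]), array([ 511.3, -151.5,   49. ])]
[[ 554.5  -24.4   25. ]
 [ 565.3 -208.2   25. ]
 [ 465.6 -211.4   25. ]
 [ 449.8  -28.5   25. ]]
knob [ 428.78413653 -214.30305809   75.        ]
plate holes [array([505.1, 186. ,  10. ]), array([467.7,  87.5,  10. ])]
```

```bash
cat >> h.py <<'E'
def plan(pos,psi_x=None,N=None,first="t"):
    """tool-frame shift (m) total now, and yaw change about tool z"""
    o=readout.get_obs(); Rt=R.from_rotvec(o['orientation']).as_matrix()
    yaw=np.arctan2(Rt[1,0],Rt[0,0]); d=Rt.T@(np.array(pos)-o['ee_pos'])/1000
    print("pos",o['ee_pos'].round(1),"yaw",yaw.round(4),"tilt",Rt[:,2].round(4),"q",o['qpos'].round(2),"t",round(o['t'],2),"w",round(o['width'],1),"F",o['ft_force'].round(1))
    print("shift",d.round(4),"per",(d/(N or 1)).round(5)); 
    if psi_x is not None: print("wz",(-(psi_x-yaw)).round(4), -(psi_x-yaw)/(N or 1))
E
python3 -c "
from h import *
plan((507,-102,215),1.64,22)"
```

```text
pos [ 148.4 -606.7  222.1] yaw 0.2398 tilt [-3.0e-04  1.1e-03 -1.0e+00] q [-1.35  0.42  1.63 -0.    1.09 -0.02] t 0.15 w 88.2 F [-0.3  0.1  0.6]
shift [ 0.4682 -0.4051  0.0076] per [ 0.02128 -0.01841  0.00034]
wz -1.4002 -0.06364356578805702
```

>>> carry_out:
  rows:
    - [[0.0213,-0.0184,0.0003],[0,0,0],0]
    - [[0.0213,-0.0184,0.0003],[0,0,0],0]
    - [[0.0213,-0.0184,0.0003],[0,0,0],0]
    - [[0.0213,-0.0184,0.0003],[0,0,0],0]
    - [[0.0213,-0.0184,0.0003],[0,0,0],0]
    - [[0.0213,-0.0184,0.0003],[0,0,0],0]
    - [[0.0213,-0.0184,0.0003],[0,0,0],0]
    - [[0.0213,-0.0184,0.0003],[0,0,0],0]
    - [[0.0213,-0.0184,0.0003],[0,0,0],0]
    - [[0.0213,-0.0184,0.0003],[0,0,0],0]
    - [[0.0213,-0.0184,0.0003],[0,0,0],0]

```text
t: 1.07
ee_pos: [328.5, -353.6, 219.3]
orientation: [-3.119, -0.375, 0.0]
ft_force: [-0.2, -0.1, -0.4]
width: 88.0
```

>>> carry_out:
  rows:
    - [[0.0213,-0.0184,0.0003],[0,0,0],0]
    - [[0.0213,-0.0184,0.0003],[0,0,0],0]
    - [[0.0213,-0.0184,0.0003],[0,0,0],0]
    - [[0.0213,-0.0184,0.0003],[0,0,0],0]
    - [[0.0213,-0.0184,0.0003],[0,0,0],0]
    - [[0.0213,-0.0184,0.0003],[0,0,0],0]
    - [[0.0213,-0.0184,0.0003],[0,0,0],0]
    - [[0.0213,-0.0184,0.0003],[0,0,0],0]
    - [[0.0213,-0.0184,0.0003],[0,0,0],0]
    - [[0.0213,-0.0184,0.0003],[0,0,0],0]
    - [[0.0213,-0.0184,0.0003],[0,0,0],0]

```text
t: 1.98
ee_pos: [508.0, -101.3, 216.0]
orientation: [-3.119, -0.376, 0.0]
ft_force: [0.5, -1.3, 0.1]
width: 88.0
```

>>> carry_out:
  rows:
    - [[0,0,0],[0,0,-0.117],0]
    - [[0,0,0],[0,0,-0.117],0]
    - [[0,0,0],[0,0,-0.117],0]
    - [[0,0,0],[0,0,-0.117],0]
    - [[0,0,0],[0,0,-0.117],0]
    - [[0,0,0],[0,0,-0.117],0]
    - [[0,0,0],[0,0,-0.117],0]
    - [[0,0,0],[0,0,-0.117],0]
    - [[0,0,0],[0,0,-0.117],0]
    - [[0,0,0],[0,0,-0.117],0]
    - [[0,0,0],[0,0,-0.117],0]
    - [[0,0,0],[0,0,-0.117],0]

```text
t: 2.98
ee_pos: [507.3, -102.6, 215.9]
orientation: [-2.132, -2.307, 0.0]
ft_force: [-0.4, -1.0, 0.4]
width: 87.9
```

```bash
python3 -c "
from h import *
plan((507,-102,215),1.64,1)
cv2.imwrite('pics/w1.png',imaging.get_image('wrist')[:,:,::-1])
"
```

```text
pos [ 507.3 -102.6  215.9] yaw 1.6496 tilt [-4.e-04  1.e-04 -1.e+00] q [-0.22  0.27  1.87 -0.    1.   -0.3 ] t 2.98 w 87.9 F [-0.4 -1.   0.4]
shift [ 0.0006 -0.0003  0.0009] per [ 0.00058 -0.00028  0.00089]
wz 0.0096 0.009557860178420086
```

View pics/w1.png

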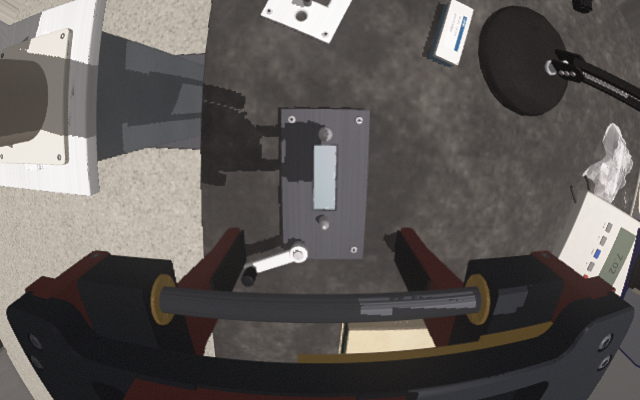

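```bash
python3 - <<'E'
import cv2
t=cv2.imread("pics/w1.png"); c=t[95:295,230:390]
cv2.imwrite("pics/w1c.png",cv2.resize(c,None,fx=3.0,fy=3.0,interpolation=cv2.INTER_CUBIC))
E
```

```text
(no output)
```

View pics/w1c.png

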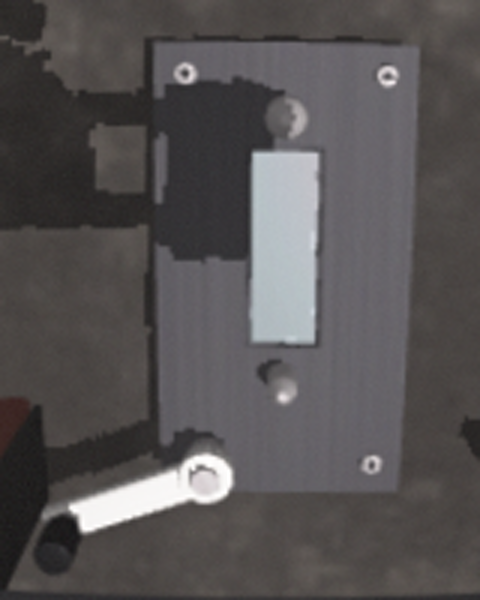

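```bash
python3 - <<'E'
from h import *
from scipy.optimize import least_squares
o=readout.get_obs()
C=lambda p:((p[0]+.5)/3-.5+230,(p[1]+.5)/3-.5+95)
crop={'TL':(153,41),'TR':(419,46),'BR':(397,491)}
for k,v in crop.items(): print(k,onz('wrist',C(v),25,o).round(1))
L=onz('wrist',C((288,118)),49,o);S=onz('wrist',C((287,394)),49,o)
print('nadir',proj('wrist',[507.3,-27,0],o), 'large tip',L,'small tip',S,np.linalg.norm(L-S),'psi',np.arctan2(-(L-S)[0],(L-S)[1]))
def P(pr,x,y,z):
    c,s=np.cos(pr[2]),np.sin(pr[2]); return np.array([pr[0]+c*x-s*y,pr[1]+s*x+c*y,z])
items=[((-50,80,25),crop['TL']),((50,80,25),crop['TR']),((50,-104,25),crop['BR'])]
f=lambda pr:np.concatenate([proj('wrist',P(pr,*a),o)-C(b) for a,b in items])
r=least_squares(f,[507,-102,.07]);print(r.x,r.fun.round(2))
for n,a in dict(lf=(0,52,25),lt=(0,52,49),sf=(0,-52,25),st=(0,-52,49),piv=(-30,-88,45.5)).items():
    u=proj('wrist',P(r.x,*a),o); print(n,((u-[230,95]+.5)*3-.5).round(0))
E
```

```text
TL [456.8 -25.4  25. ]
TR [556.7 -18.4  25. ]
BR [ 570.1 -201.2   25. ]
nadir [324.87185583 113.09101406] large tip [509.36118583 -49.22821888  49.        ] small tip [ 518.24176278 -151.87227079   49.        ] 103.02750137279823 psi 0.08630327383323155
[ 5.12639703e+02 -1.01577826e+02  7.36086979e-02] [ 0.11  0.05 -0.07 -0.29 -0.03  0.31]
lf [285. 115.]
lt [286. 119.]
sf [281. 376.]
st [282. 397.]
piv [205. 478.]
```

```bash
python3 -c "
from h import *
plan((489,138,200),1.208,8)"
```

```text
pos [ 507.3 -102.5  215.9] yaw 1.6566 tilt [-6.e-04  1.e-04 -1.e+00] q [-0.22  0.27  1.87 -0.    1.   -0.31] t 3.03 w 87.9 F [-0.5  0.2  0.1]
shift [0.2412 0.0024 0.0159] per [0.03015 0.0003  0.00199]
wz 0.4486 0.056073476250556614
```

>>> carry_out:
  rows:
    - [[0.024,0.0002,0.0016],[0,0,0],0]
    - [[0.024,0.0002,0.0016],[0,0,0],0]
    - [[0.024,0.0002,0.0016],[0,0,0],0]
    - [[0.024,0.0002,0.0016],[0,0,0],0]
    - [[0.024,0.0002,0.0016],[0,0,0],0]
    - [[0.024,0.0002,0.0016],[0,0,0],0]
    - [[0.024,0.0002,0.0016],[0,0,0],0]
    - [[0.024,0.0002,0.0016],[0,0,0],0]
    - [[0.024,0.0002,0.0016],[0,0,0],0]
    - [[0.024,0.0002,0.0016],[0,0,0],0]

```text
t: 3.87
ee_pos: [491.7, 138.1, 199.9]
orientation: [-2.142, -2.298, 0.0]
ft_force: [-0.4, 0.0, 0.6]
width: 87.9
```

>>> carry_out:
  rows:
    - [[0,0,0],[0,0,0.09],0]
    - [[0,0,0],[0,0,0.09],0]
    - [[0,0,0],[0,0,0.09],0]
    - [[0,0,0],[0,0,0.09],0]
    - [[0,0,0],[0,0,0.09],0]
    - [[0,0,0],[0,0,0],0]
    - [[0,0,0],[0,0,0],0]

```text
t: 4.45
ee_pos: [491.9, 136.9, 200.0]
orientation: [-2.597, -1.767, 0.0]
ft_force: [0.0, -0.1, 0.3]
width: 88.2
```

```bash
python3 -c "
from h import *
import pickle
plan((489,138,200),1.208,1)
pickle.dump(readout.get_obs(),open('o2.pkl','wb'))
im=imaging.get_image('wrist')[:,:,::-1]
cv2.imwrite('pics/w2.png',im)
cv2.imwrite('pics/w2c.png',cv2.resize(im[80:280,210:430],None,fx=3,fy=3,interpolation=cv2.INTER_CUBIC))
"
```

```text
pos [491.9 136.9 200. ] yaw 1.1948 tilt [-2.e-04 -0.e+00 -1.e+00] q [0.25 0.29 1.9  0.   0.96 0.62] t 4.45 w 88.2 F [ 0.  -0.1  0.3]
shift [-0.0001 -0.0031 -0.    ] per [-7.00e-05 -3.11e-03 -1.00e-05]
wz -0.0132 -0.013224769950825666
```

View pics/w2c.png

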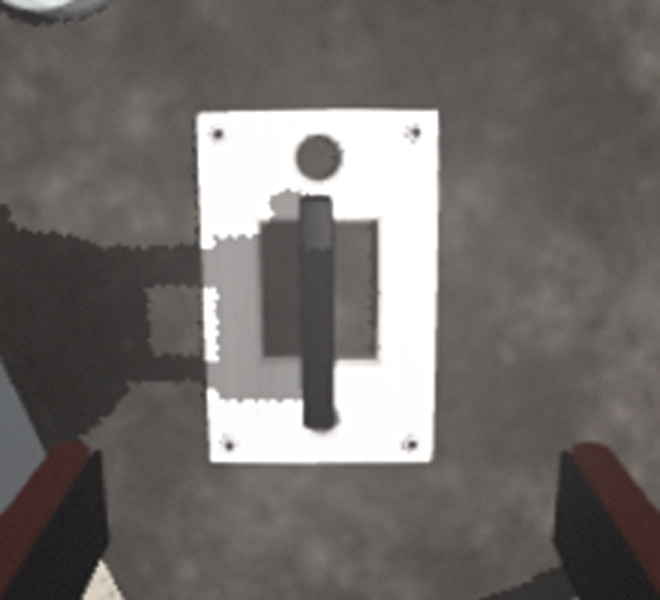

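The wrist crop shows the white aluminium plate (the orange one, at top px (192,216), is the decoy). Its large hole is at crop (319,157), towards tool +x, and the bar runs along tool x.

```bash
cat > fit.py <<'E'
from h import *
from scipy.optimize import least_squares
def P(pr,x,y,z):
    c,s=np.cos(pr[2]),np.sin(pr[2]); return np.array([pr[0]+c*x-s*y,pr[1]+s*x+c*y,z])
def fit(items,o,x0,show=()):
    r=least_squares(lambda pr:np.concatenate([proj('wrist',P(pr,*a),o)-b for a,b in items]),x0)
    print(r.x.round(4),r.fun.round(2)); return r.x
E
python3 - <<'E'
from fit import *
import pickle
o=pickle.load(open('o2.pkl','rb'))
C=lambda p:np.array([(p[0]+.5)/3-.5+210,(p[1]+.5)/3-.5+80])
x=fit([((-45,70,10),C((197,112))),((45,70,10),C((439,110))),((45,-70,10),C((433,462))),((-45,-70,10),C((210,462)))],o,[489,138,-.36])
for a in [(0,52,10),(0,40,52),(0,-41,52),(-6,0,52),(6,0,52)]:
    u=proj('wrist',P(x,*a),o); print(a,((u-[210,80]+.5)*3-.5).round(0))
# redo fixture with obs at picture time
o=dict(o); o['ee_pos']=np.array([507.3,-102.6,215.9]); o['orientation']=R.from_matrix(np.array([[np.cos(1.6496),np.sin(1.6496),0],[np.sin(1.6496),-np.cos(1.6496),0],[0,0,-1.]]).astype(float)).as_rotvec()
C=lambda p:np.array([(p[0]+.5)/3-.5+230,(p[1]+.5)/3-.5+95])
x=fit([((-50,80,25),C((153,41))),((50,80,25),C((419,46))),((50,-104,25),C((397,491)))],o,[512,-102,.07])
E
python3 -c "
from h import *
plan((488,138,100),1.208,1)"
```

```text
[ 4.887026e+02  1.397779e+02 -3.699000e-01] [ 0.51  0.29 -0.39  0.27 -0.61 -0.53  0.49 -0.18]
(0, 52, 10) [318. 158.]
(0, 40, 52) [317. 201.]
(0, -41, 52) [319. 430.]
(-6, 0, 52) [300. 318.]
(6, 0, 52) [335. 318.]
[ 5.124646e+02 -1.015416e+02  6.660000e-02] [ 0.12  0.06 -0.07 -0.28 -0.03  0.27]
pos [491.9 136.9 200. ] yaw 1.1953 tilt [-1.e-04 -0.e+00 -1.e+00] q [0.25 0.29 1.9  0.   0.96 0.62] t 4.5 w 88.0 F [-0.5 -0.3  0.5]
shift [-0.0004 -0.0041  0.1   ] per [-0.00041 -0.00405  0.10002]
wz -0.0127 -0.012709626474626035
```

```bash
python3 -c "
from h import *
plan((488.7,139.8,25),1.2008,8)"
```

```text
pos [491.9 136.9 200. ] yaw 1.1953 tilt [-1.e-04 -0.e+00 -1.e+00] q [0.25 0.29 1.9  0.   0.96 0.62] t 4.5 w 88.0 F [-0.5 -0.3  0.5]
shift [ 0.0015 -0.0041  0.175 ] per [ 0.00019 -0.00051  0.02188]
wz -0.0055 -0.0006887033093282702
```

>>> carry_out:
  rows:
    - [[0.0015,-0.0041,0.02],[0,0,-0.0055],0]
    - [[0,0,0.025],[0,0,0],0]
    - [[0,0,0.025],[0,0,0],0]
    - [[0,0,0.025],[0,0,0],0]
    - [[0,0,0.025],[0,0,0],0]
    - [[0,0,0.02],[0,0,0],0]
    - [[0,0,0.015],[0,0,0],0]
    - [[0,0,0.01],[0,0,0],0]
    - [[0,0,0.01],[0,0,0],0]
    - [[0,0,0],[0,0,0],0]

```text
t: 5.33
ee_pos: [488.0, 139.6, 23.7]
orientation: [-2.592, -1.773, 0.003]
ft_force: [-0.9, -0.5, 0.2]
width: 87.9
```

>>> carry_out:
  rows:
    - [[0,0,0],[0,0,0],0.7]
    - [[0,0,0],[0,0,0],1]
    - [[0,0,0],[0,0,0],1]
    - [[0,0,0],[0,0,0],1]
    - [[0,0,0],[0,0,0],1]
    - [[0,0,0],[0,0,0],1]
    - [[0,0,0],[0,0,0],1]
    - [[0,0,0],[0,0,0],1]
    - [[0,0,0],[0,0,0],1]
    - [[0,0,0],[0,0,0],1]

```text
t: 6.17
ee_pos: [488.7, 139.8, 25.1]
orientation: [-2.594, -1.773, 0.0]
ft_force: [-0.2, -0.2, -0.5]
width: 24.5
```

```bash
python3 -c "
from h import *
plan((488.7,139.8,25),1.2008,8)"
```

```text
pos [488.7 139.8  25.1] yaw 1.1992 tilt [-1.e-04  0.e+00 -1.e+00] q [0.26 0.58 1.98 0.   0.58 0.63] t 6.17 w 24.5 F [-0.2 -0.2 -0.5]
shift [-0.     -0.      0.0001] per [-0.e+00 -0.e+00  1.e-05]
wz -0.0016 -0.00019530858938227036
```

Still closing; wait more, then lift.

>>> carry_out:
  rows:
    - [[0,0,0],[0,0,0],1]
    - [[0,0,0],[0,0,0],1]
    - [[0,0,0],[0,0,0],1]
    - [[0,0,0],[0,0,0],1]
    - [[0,0,0],[0,0,0],1]
    - [[0,0,0],[0,0,0],1]

```text
t: 6.67
ee_pos: [488.6, 139.8, 25.1]
orientation: [-2.593, -1.773, 0.0]
ft_force: [-1.5, -0.2, -0.1]
width: 12.2
```

>>> carry_out:
  rows:
    - [[0,0,-0.005],[0,0,0],1]
    - [[0,0,-0.01],[0,0,0],1]
    - [[0,0,-0.015],[0,0,0],1]
    - [[0,0,-0.02],[0,0,0],1]
    - [[0,0,-0.02],[0,0,0],1]
    - [[0,0,-0.02],[0,0,0],1]
    - [[0,0,-0.015],[0,0,0],1]
    - [[0,0,-0.01],[0,0,0],1]
    - [[0,0,-0.005],[0,0,0],1]

```text
t: 7.42
ee_pos: [489.3, 139.9, 146.9]
orientation: [2.593, 1.772, 0.004]
ft_force: [0.6, 0.1, -5.3]
width: 11.6
```

```bash
python3 -c "
from h import *
import pickle
plan((512.5,-101.5,145),1.6374,10)
pickle.dump(readout.get_obs(),open('o3.pkl','wb'))
im=imaging.get_image('wrist')[:,:,::-1]
cv2.imwrite('pics/w3.png',im)
cv2.imwrite('pics/w3c.png',cv2.resize(im[60:300,190:450],None,fx=2.4,fy=2.4,interpolation=cv2.INTER_CUBIC))
"
```

```text
pos [489.3 139.9 146.9] yaw 1.1993 tilt [ 2.3e-03  6.0e-04 -1.0e+00] q [ 0.26  0.36  1.94 -0.    0.83  0.63] t 7.42 w 11.6 F [ 0.6  0.1 -5.3]
shift [-0.2166  0.1092  0.0018] per [-0.02166  0.01092  0.00018]
wz -0.4381 -0.04381426506732307
```

View pics/w3c.png

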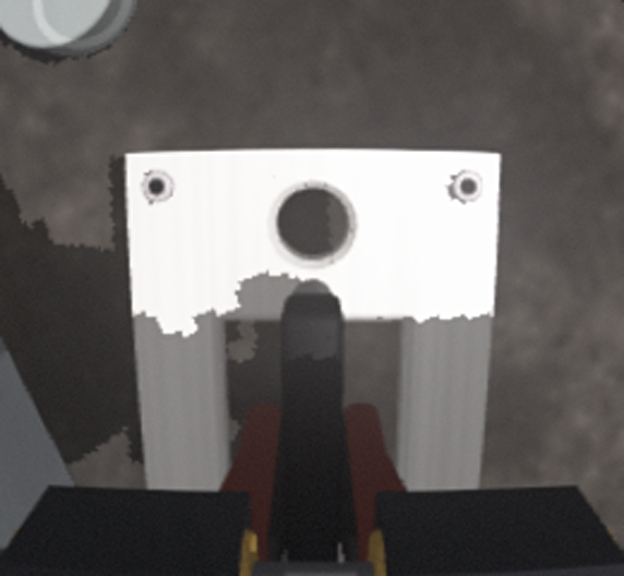

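```bash
python3 - <<'E'
from fit import *
import pickle
o=pickle.load(open('o3.pkl','rb'))
Rt=R.from_rotvec(o['orientation']).as_matrix()
C=lambda p:np.array([(p[0]+.5)/2.4-.5+190,(p[1]+.5)/2.4-.5+60])
def tool(p,zt): # intersect plane tool z = zt
    c,d=ray('wrist',C(p),o); c=Rt.T@(c-o['ee_pos']); d=Rt.T@d; return c+d*(zt-c[2])/d[2]
for p in [(314,224),(125,154),(500,153),(157,186),(468,186)]: print(p,tool(p,15).round(2))
E
```

```text
(314, 224) [52.11  0.81 15.  ]
(125, 154) [ 69.77 -44.6   15.  ]
(500, 153) [70.  45.5 15. ]
(157, 186) [ 61.75 -36.88  15.  ]
(468, 186) [61.74 37.78 15.  ]
```

>>> carry_out:
  rows:
    - [[-0.011,0.0055,0],[0,0,0],1]
    - [[-0.018,0.0091,0],[0,0,0],1]
    - [[-0.0217,0.0109,0],[0,0,0],1]
    - [[-0.0217,0.0109,0],[0,0,0],1]
    - [[-0.0217,0.0109,0],[0,0,0],1]
    - [[-0.0217,0.0109,0],[0,0,0],1]
    - [[-0.0217,0.0109,0],[0,0,0],1]
    - [[-0.0217,0.0109,0],[0,0,0],1]
    - [[-0.0217,0.0109,0],[0,0,0],1]
    - [[-0.018,0.0091,0],[0,0,0],1]
    - [[-0.011,0.0055,0],[0,0,0],1]
    - [[-0.007,0.0035,0],[0,0,0],1]

```text
t: 8.47
ee_pos: [510.8, -103.4, 144.1]
orientation: [-2.594, -1.77, 0.002]
ft_force: [0.4, 0.8, -4.4]
width: 11.6
```

>>> carry_out:
  rows:
    - [[0,0,0],[0,0,-0.03],1]
    - [[0,0,0],[0,0,-0.06],1]
    - [[0,0,0],[0,0,-0.06],1]
    - [[0,0,0],[0,0,-0.06],1]
    - [[0,0,0],[0,0,-0.06],1]
    - [[0,0,0],[0,0,-0.06],1]
    - [[0,0,0],[0,0,-0.06],1]
    - [[0,0,0],[0,0,-0.03],1]
    - [[0,0,0],[0,0,-0.018],1]
    - [[0,0,0],[0,0,0],1]
    - [[0,0,0],[0,0,0],1]

```text
t: 9.38
ee_pos: [511.3, -101.6, 144.8]
orientation: [-2.146, -2.293, 0.0]
ft_force: [-0.0, -0.3, -4.2]
width: 11.6
```

```bash
python3 -c "
from h import *
import pickle
plan((512.0,-101.5,80),1.6374,1)
pickle.dump(readout.get_obs(),open('o4.pkl','wb'))
im=imaging.get_image('wrist')[:,:,::-1]
cv2.imwrite('pics/w4.png',im)
cv2.imwrite('pics/w4c.png',cv2.resize(im[60:300,190:450],None,fx=2.4,fy=2.4,interpolation=cv2.INTER_CUBIC))
"
```

```text
pos [ 511.3 -101.6  144.8] yaw 1.6368 tilt [-7.e-04  2.e-04 -1.e+00] q [-0.22  0.38  1.91  0.    0.84 -0.29] t 9.38 w 11.6 F [-0.  -0.3 -4.2]
shift [-0.      0.0007  0.0648] per [-1.000e-05  7.400e-04  6.478e-02]
wz -0.0006 -0.0005932858745556491
```

View pics/w4c.png

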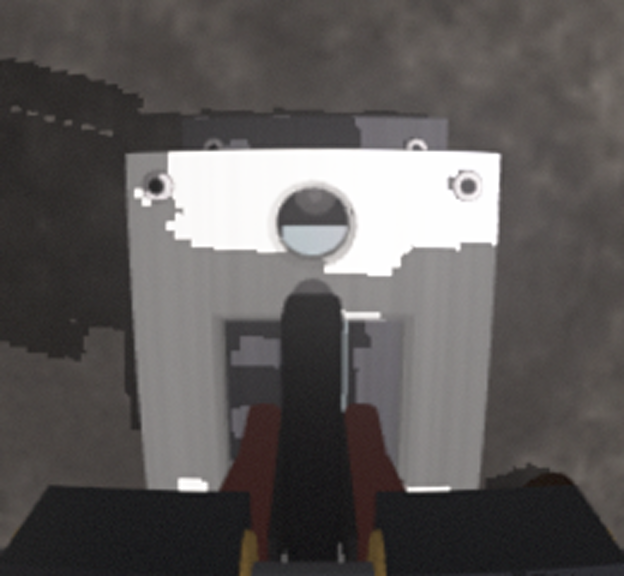

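>>> carry_out:
  rows:
    - [[0,0.0004,0.01],[0,0,0],1]
    - [[0,0,0.015],[0,0,0],1]
    - [[0,0,0.015],[0,0,0],1]
    - [[0,0,0.012],[0,0,0],1]
    - [[0,0,0.008],[0,0,0],1]
    - [[0,0,0.004],[0,0,0],1]
    - [[0,0,0],[0,0,0],1]
    - [[0,0,0],[0,0,0],1]
    - [[0,0,0],[0,0,0],1]

```text
t: 10.18
ee_pos: [512.5, -101.9, 81.6]
orientation: [2.146, 2.293, 0.001]
ft_force: [-0.3, -0.6, -3.9]
width: 12.0
```

```bash
python3 -c "
from h import *
import pickle
plan((512.0,-101.5,80),1.6374,1)
pickle.dump(readout.get_obs(),open('o5.pkl','wb'))
im=imaging.get_image('wrist')[:,:,::-1]
cv2.imwrite('pics/w5.png',im)
cv2.imwrite('pics/w5c.png',cv2.resize(im[90:210,230:410],None,fx=4,fy=4,interpolation=cv2.INTER_CUBIC))
im=imaging.get_image('scene')[:,:,::-1]
cv2.imwrite('pics/s5c.png',cv2.resize(im[150:250,340:480],None,fx=5,fy=5,interpolation=cv2.INTER_CUBIC))
"
```

```text
pos [ 512.5 -101.9   81.6] yaw 1.6372 tilt [ 1.1e-03 -2.0e-04 -1.0e+00] q [-0.22  0.49  1.94  0.    0.71 -0.29] t 10.18 w 12.0 F [-0.3 -0.6 -3.9]
shift [ 0.0005 -0.0005  0.0016] per [ 0.00046 -0.00048  0.0016 ]
wz -0.0002 -0.00017747675661561324
```

View pics/w5c.png

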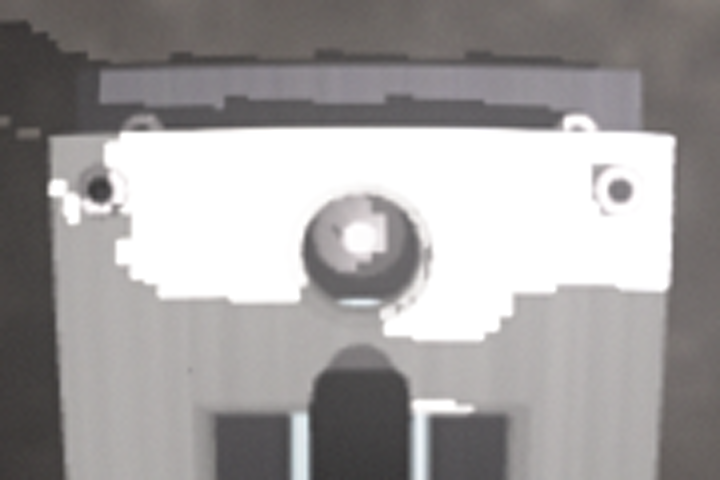

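View pics/s5c.png

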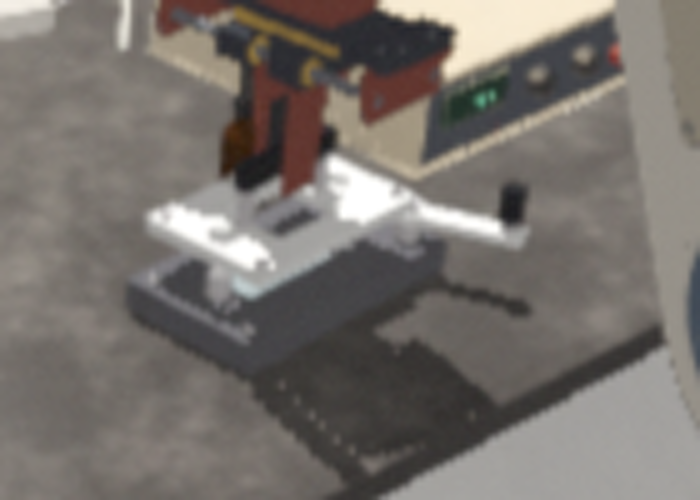

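```bash
cat > tl.py <<'E'
from fit import *
import pickle
o=pickle.load(open('o5.pkl','rb'))
Rt=R.from_rotvec(o['orientation']).as_matrix()
C=lambda p:np.array([(p[0]+.5)/4-.5+230,(p[1]+.5)/4-.5+90])
def tool(p,zt):
    c,d=ray('wrist',C(p),o); c=Rt.T@(c-o['ee_pos']); d=Rt.T@d; return c+d*(zt-c[2])/d[2]
def crop(t):
    u=proj('wrist',Rt@np.array(t)+o['ee_pos'],o); return (u-[230,90]+.5)*4-.5
E
python3 - <<'E'
from tl import *
print('hole',tool((364,248),15),'tip',tool((357,240),32.6))
for y in (0,.5):
  print('hole top L/R/T/B',[crop((52+a,y+b,15)).round(0) for a,b in ((0,-9),(0,9),(9,0),(-9,0))])
  print('hole bot L/R/T/B',[crop((52+a,y+b,25)).round(0) for a,b in ((0,-9),(0,9),(9,0),(-9,0))])
  print('pin shoulder L/R/T/B',[crop((52+a,y+b,42.6)).round(0) for a,b in ((0,-8),(0,8),(8,0),(-8,0))])
  print('tip',crop((52,y,32.6)).round(0))
print('plate corners',tool((50,135),15),tool((675,135),15)); print('block',tool((78,68),56.6),tool((640,70),56.6))
im=cv2.imread('pics/w5.png'); cv2.imwrite('pics/w5d.png',cv2.resize(im[132:172,298:342],None,fx=14,fy=14,interpolation=cv2.INTER_CUBIC))
E
```

```text
hole [52.67775586  1.14245611 15.        ] tip [51.78959242  0.07430433 32.6       ]
hole top L/R/T/B [array([293., 253.]), array([419., 253.]), array([356., 190.]), array([356., 314.])]
hole bot L/R/T/B [array([297., 245.]), array([416., 245.]), array([356., 185.]), array([356., 303.])]
pin shoulder L/R/T/B [array([308., 232.]), array([405., 232.]), array([357., 184.]), array([357., 280.])]
tip [357. 239.]
hole top L/R/T/B [array([297., 253.]), array([422., 253.]), array([359., 190.]), array([360., 314.])]
hole bot L/R/T/B [array([300., 245.]), array([419., 245.]), array([360., 185.]), array([360., 303.])]
pin shoulder L/R/T/B [array([311., 232.]), array([408., 232.]), array([360., 184.]), array([360., 280.])]
tip [360. 239.]
plate corners [ 69.80705575 -44.11083671  15.        ] [69.81028721 45.98085746 15.        ]
block [ 80.54241903 -49.27266459  56.6       ] [80.1322963  49.92362717 56.6       ]
```

View pics/w5d.png

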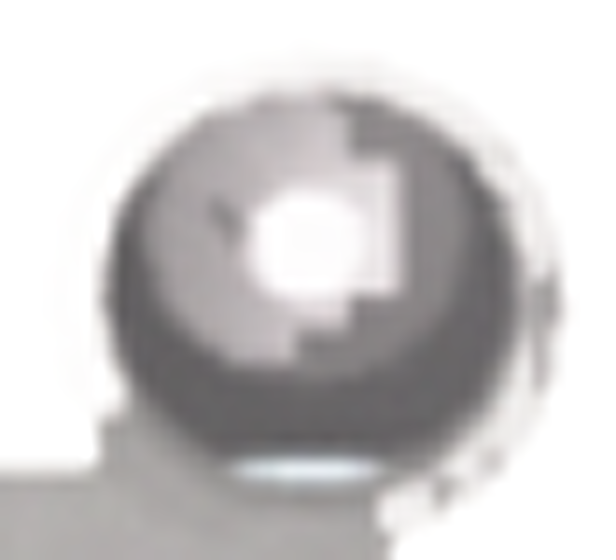

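>>> carry_out:
  rows:
    - [[0.0005,-0.0003,0.002],[0,0,0],1]
    - [[0,0,0.004],[0,0,0],1]
    - [[0,0,0.003],[0,0,0],1]
    - [[0,0,0.003],[0,0,0],1]
    - [[0,0,0.003],[0,0,0],1]
    - [[0,0,0],[0,0,0],1]
    - [[0,0,0],[0,0,0],1]

```text
t: 10.87
ee_pos: [511.4, -101.3, 65.7]
orientation: [-2.146, -2.294, 0.001]
ft_force: [0.1, 0.2, -3.8]
width: 11.6
```

```bash
python3 -c "
from h import *
plan((512.0,-101.5,50),1.6374,1)
o=readout.get_obs();print(o['moment'].round(2))
im=imaging.get_image('wrist')[:,:,::-1]
cv2.imwrite('pics/w6.png',im)
cv2.imwrite('pics/w6c.png',cv2.resize(im[90:210,230:410],None,fx=4,fy=4,interpolation=cv2.INTER_CUBIC))
"
```

```text
pos [ 511.4 -101.3   65.7] yaw 1.6373 tilt [-7.e-04  2.e-04 -1.e+00] q [-0.22  0.52  1.95  0.    0.68 -0.28] t 10.87 w 11.6 F [ 0.1  0.2 -3.8]
shift [-0.0003  0.0006  0.0157] per [-0.00026  0.00058  0.01573]
wz -0.0001 -0.00011556006469293223
[-0.04 -0.09 -0.04]
```

View pics/w6c.png

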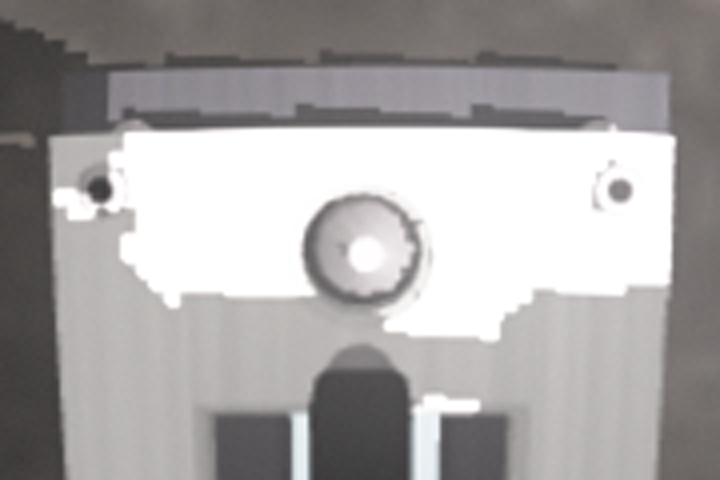

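Large pin is centred in the hole and there is no contact force. Continuing down.

>>> carry_out:
  rows:
    - [[0,0,0.002],[0,0,0],1]
    - [[0,0,0.002],[0,0,0],1]
    - [[0,0,0.002],[0,0,0],1]
    - [[0,0,0.002],[0,0,0],1]
    - [[0,0,0],[0,0,0],1]
    - [[0,0,0],[0,0,0],1]

```text
t: 11.42
ee_pos: [511.5, -101.3, 57.9]
orientation: [-2.146, -2.294, 0.0]
ft_force: [-0.7, -0.3, -4.4]
width: 11.6
```

>>> carry_out:
  rows:
    - [[0,0,0.002],[0,0,0],1]
    - [[0,0,0.002],[0,0,0],1]
    - [[0,0,0.0015],[0,0,0],1]
    - [[0,0,0.001],[0,0,0],1]
    - [[0,0,0],[0,0,0],1]
    - [[0,0,0],[0,0,0],1]

```text
t: 11.92
ee_pos: [511.6, -101.3, 51.5]
orientation: [-2.146, -2.294, 0.0]
ft_force: [-0.2, 0.5, -4.5]
width: 12.1
```

>>> carry_out:
  rows:
    - [[0,0,0.0005],[0,0,0],1]
    - [[0,0,0.0005],[0,0,0],1]
    - [[0,0,0.0005],[0,0,0],1]
    - [[0,0,0],[0,0,0],1]
    - [[0,0,0],[0,0,0],1]

```text
t: 12.33
ee_pos: [511.6, -101.4, 50.1]
orientation: [2.146, 2.294, 0.0]
ft_force: [-1.0, -0.6, -3.6]
width: 11.8
```

>>> carry_out:
  rows:
    - [[0,0,0.0005],[0,0,0],1]
    - [[0,0,0.0005],[0,0,0],1]
    - [[0,0,0],[0,0,0],1]
    - [[0,0,0],[0,0,0],1]

```text
t: 12.67
ee_pos: [511.7, -101.4, 50.0]
orientation: [2.146, 2.294, 0.0]
ft_force: [-3.4, 0.4, 8.1]
width: 11.9
```

>>> carry_out:
  rows:
    - [[0,0,0],[0,0,0],0.6]
    - [[0,0,0],[0,0,0],0.6]
    - [[0,0,0],[0,0,0],0.6]
    - [[0,0,0],[0,0,0],0.6]
    - [[0,0,0],[0,0,0],0.6]
    - [[0,0,0],[0,0,0],0.6]

```text
t: 13.17
ee_pos: [511.7, -101.3, 49.0]
orientation: [-2.146, -2.294, 0.0]
ft_force: [-0.3, 0.5, 0.5]
width: 34.9
```

>>> carry_out:
  rows:
    - [[0,0,-0.005],[0,0,0],0.6]
    - [[0,0,-0.01],[0,0,0],0.6]
    - [[0,0,-0.015],[0,0,0],0.6]
    - [[0,0,-0.02],[0,0,0],0.6]
    - [[0,0,-0.02],[0,0,0],0.6]
    - [[0,0,-0.02],[0,0,0],0.6]
    - [[0,0,-0.02],[0,0,0],0.6]
    - [[0,0,-0.01],[0,0,0],0.6]
    - [[0,0,0],[0,0,0],0.6]
    - [[0,0,0],[0,0,0],0.6]

```text
t: 14.0
ee_pos: [511.8, -101.4, 169.5]
orientation: [2.146, 2.293, 0.001]
ft_force: [0.1, 1.1, -0.8]
width: 35.0
```

```bash
python3 -c "
from h import *
import pickle
plan((512.0,-101.5,50),1.6374,1)
pickle.dump(readout.get_obs(),open('o7.pkl','wb'))
im=imaging.get_image('wrist')[:,:,::-1]
cv2.imwrite('pics/w7.png',im)
cv2.imwrite('pics/w7c.png',cv2.resize(im[80:320,210:430],None,fx=2.5,fy=2.5,interpolation=cv2.INTER_CUBIC))
im=imaging.get_image('scene')[:,:,::-1]
cv2.imwrite('pics/s7c.png',cv2.resize(im[150:250,340:480],None,fx=5,fy=5,interpolation=cv2.INTER_CUBIC))
"
```

```text
pos [ 511.8 -101.4  169.5] yaw 1.6373 tilt [ 1.4e-03 -3.0e-04 -1.0e+00] q [-0.22  0.35  1.9  -0.    0.9  -0.28] t 14.0 w 35.0 F [ 0.1  1.1 -0.8]
shift [-1.000e-04  0.000e+00  1.195e-01] per [-8.0000e-05  1.0000e-05  1.1954e-01]
wz -0.0001 -8.90132760429374e-05
```

View pics/w7c.png

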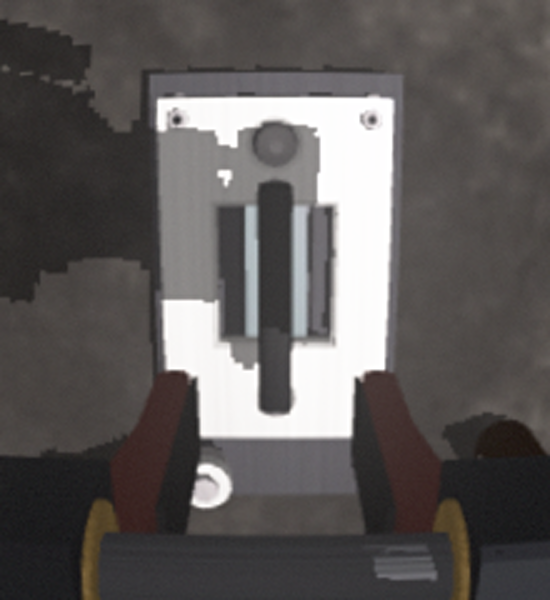

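View pics/s7c.png

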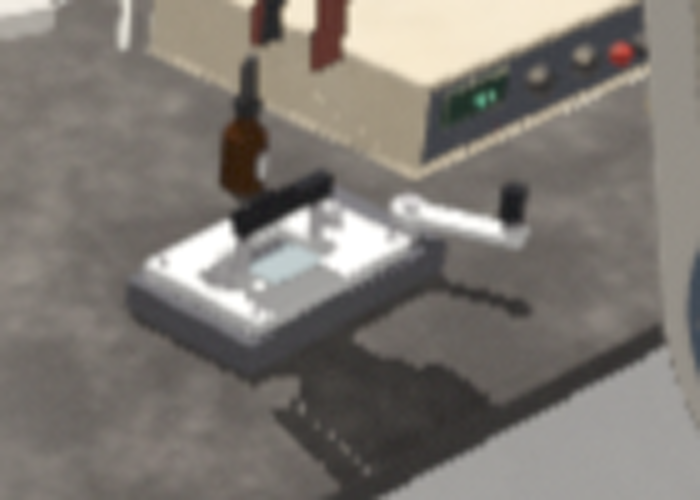

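```bash
python3 - <<'E'
from fit import *
F=[511.7,-101.4,.0665]
pv=P(F,-30,-88,0); print('pivot',pv)
for th in (0,2.44):
    a=F[2]-np.radians(130)-th; k=pv+62*np.array([np.cos(a),np.sin(a),0]); print(th,'knob',k.round(1),'yaw_x',a+np.pi/2+np.pi, (a-np.pi/2)%(2*np.pi))
    if th==0: K=k
y=1.6496
o=dict(ee_pos=np.array([507.3,-102.6,215.9]),orientation=R.from_matrix(np.array([[np.cos(y),np.sin(y),0],[np.sin(y),-np.cos(y),0],[0,0,-1.]])).as_rotvec())
for z in (75,51): print('w1 crop px',((proj('wrist',[K[0],K[1],z],o)-[230,95]+.5)*3-.5).round(0))
a=F[2]-np.radians(130);
plan((K[0],K[1],170),a+1.5*np.pi,8)
E
```

```text
pivot [ 487.61399709 -191.19902262    0.        ]
0 knob [ 451.  -241.2    0. ] yaw_x 2.509960952792061 2.509960952792061
2.44 knob [ 483.3 -129.4    0. ] yaw_x 0.06996095279206127 0.06996095279206127
w1 crop px [ 98. 614.]
w1 crop px [108. 582.]
pos [ 510.9 -101.2  168.2] yaw 1.6373 tilt [-1.5e-03  4.0e-04 -1.0e+00] q [-0.22  0.35  1.9   0.    0.9  -0.28] t 14.1 w 35.0 F [-0.3  0.7 -0.7]
shift [-0.1358 -0.0691 -0.0018] per [-0.01697 -0.00863 -0.00022]
wz -0.8727 -0.10908409415435244
```

```bash
python3 - <<'E'
from fit import *
F=[511.7,-101.4,.0665]; pv=P(F,-30,-88,0)
y=1.6496
o=dict(ee_pos=np.array([507.3,-102.6,215.9]),orientation=R.from_matrix(np.array([[np.cos(y),np.sin(y),0],[np.sin(y),-np.cos(y),0],[0,0,-1.]])).as_rotvec())
for th in np.arange(.2,.7,.05):
    a=F[2]-np.radians(130)-th; k=pv+62*np.array([np.cos(a),np.sin(a),0])
    print(th.round(2),k.round(1),*[((proj('wrist',[k[0],k[1],z],o)-[230,95]+.5)*3-.5).round(0) for z in (75,51)],proj('top',[k[0],k[1],75]).round(1),proj('scene',[k[0],k[1],75]).round(1))
s=cv2.imread('pics/scene0.png'); cv2.imwrite('pics/s0k.png',cv2.resize(s[170:220,410:470],None,fx=10,fy=10,interpolation=cv2.INTER_CUBIC))
E
```

```text
0.2 [ 441.8 -233.     0. ] [ 75. 594.] [ 86. 563.] [435.1 226.7] [443.8 184.2]
0.25 [ 439.8 -230.6    0. ] [ 70. 589.] [ 81. 558.] [434.4 227.3] [443.8 184.7]
0.3 [ 437.9 -228.2    0. ] [ 65. 583.] [ 76. 552.] [433.7 227.9] [443.8 185.2]
0.35 [ 436.1 -225.7    0. ] [ 60. 577.] [ 72. 546.] [433.  228.5] [443.7 185.6]
0.4 [ 434.4 -223.     0. ] [ 56. 571.] [ 68. 541.] [432.2 229. ] [443.6 186.1]
0.45 [ 432.9 -220.3    0. ] [ 52. 565.] [ 64. 535.] [431.4 229.5] [443.4 186.6]
0.5 [ 431.5 -217.6    0. ] [ 48. 558.] [ 61. 528.] [430.6 229.9] [443.1 187. ]
0.55 [ 430.2 -214.7    0. ] [ 45. 552.] [ 58. 522.] [429.7 230.3] [442.8 187.4]
0.6 [ 429.1 -211.8    0. ] [ 42. 545.] [ 55. 515.] [428.8 230.7] [442.5 187.9]
0.65 [ 428.2 -208.9    0. ] [ 39. 538.] [ 52. 509.] [428. 231.] [442.1 188.3]
```

View pics/s0k.png

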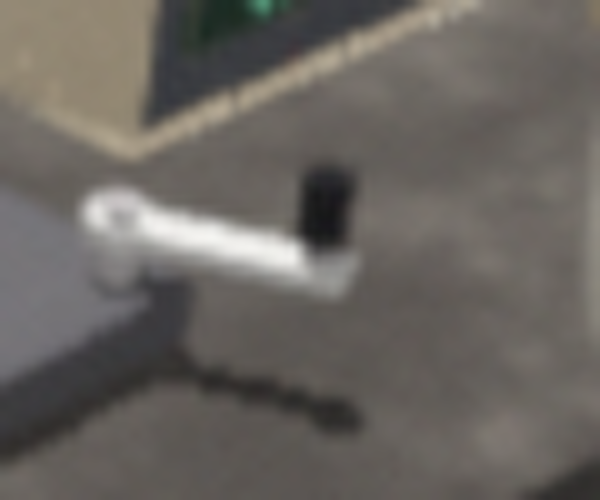

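```bash
python3 -c "
from h import *
plan((433,-220.5,150),2.06,8)"
```

```text
pos [ 510.9 -101.2  168.2] yaw 1.6373 tilt [-1.5e-03  4.0e-04 -1.0e+00] q [-0.22  0.35  1.9   0.    0.9  -0.28] t 14.1 w 35.0 F [-0.3  0.7 -0.7]
shift [-0.1139 -0.0856  0.0183] per [-0.01424 -0.0107   0.00228]
wz -0.4227 -0.052838975055344795
```

>>> carry_out:
  rows:
    - [[-0.0142,-0.0107,0.0023],[0,0,0],0.6]
    - [[-0.0142,-0.0107,0.0023],[0,0,0],0.6]
    - [[-0.0142,-0.0107,0.0023],[0,0,0],0.6]
    - [[-0.0142,-0.0107,0.0023],[0,0,0],0.6]
    - [[-0.0142,-0.0107,0.0023],[0,0,0],0.6]
    - [[-0.0142,-0.0107,0.0023],[0,0,0],0.6]
    - [[-0.0142,-0.0107,0.0023],[0,0,0],0.6]
    - [[-0.0142,-0.0107,0.0023],[0,0,0],0.6]

```text
t: 14.77
ee_pos: [432.5, -220.6, 149.2]
orientation: [-2.145, -2.292, 0.001]
ft_force: [-0.0, -0.3, -0.1]
width: 35.0
```

>>> carry_out:
  rows:
    - [[0,0,0],[0,0,-0.07],0.5]
    - [[0,0,0],[0,0,-0.07],0.5]
    - [[0,0,0],[0,0,-0.07],0.5]
    - [[0,0,0],[0,0,-0.07],0.5]
    - [[0,0,0],[0,0,-0.07],0.5]
    - [[0,0,0],[0,0,-0.073],0.5]
    - [[0,0,0],[0,0,0],0.5]
    - [[0,0,0],[0,0,0],0.5]

```text
t: 15.43
ee_pos: [433.2, -220.0, 149.7]
orientation: [-1.619, -2.69, 0.0]
ft_force: [-0.5, -0.1, 0.6]
width: 43.7
```

```bash
python3 -c "
from h import *
import pickle
plan((433,-220.5,50),2.06,1)
pickle.dump(readout.get_obs(),open('o8.pkl','wb'))
im=imaging.get_image('wrist')[:,:,::-1]
cv2.imwrite('pics/w8.png',im)
cv2.imwrite('pics/w8c.png',cv2.resize(im[100:340,210:430],None,fx=2.5,fy=2.5,interpolation=cv2.INTER_CUBIC))
"
```

```text
pos [ 433.2 -220.   149.7] yaw 2.0581 tilt [-0.0018  0.001  -1.    ] q [-0.49  0.33  1.99  0.    0.83 -0.98] t 15.43 w 43.7 F [-0.5 -0.1  0.6]
shift [-0.0005 -0.0002  0.0997] per [-0.0005  -0.00023  0.09967]
wz -0.0019 -0.0019140318822583602
```

View pics/w8c.png

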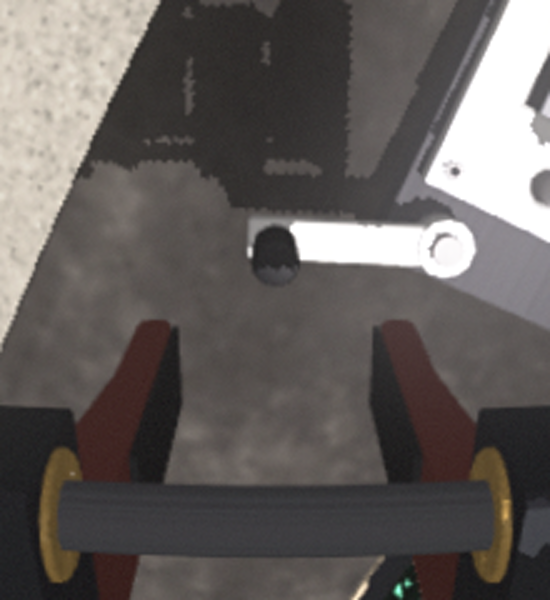

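```bash
python3 - <<'E'
from fit import *
import pickle
o=pickle.load(open('o8.pkl','rb'))
C=lambda p:np.array([(p[0]+.5)/2.5-.5+210,(p[1]+.5)/2.5-.5+100])
Rt=R.from_rotvec(o['orientation']).as_matrix()
w=onz('wrist',C((275,263)),75,o); print(w,Rt.T@(w-o['ee_pos']))
p=onz('wrist',C((446,248)),45.5,o); print(p,Rt.T@(p-o['ee_pos']))
E
```

```text
[ 432.46956506 -217.46646866   75.        ] [ 2.47237761  0.69049367 74.66968271]
[ 488.69003029 -191.38665081   45.5       ] [ -0.85894213  62.61249112 104.09273746]
```

>>> carry_out:
  rows:
    - [[0.0015,0.0002,0.01],[0,0,0.03],0.5]
    - [[0,0,0.015],[0,0,0],0.5]
    - [[0,0,0.02],[0,0,0],0.5]
    - [[0,0,0.02],[0,0,0],0.5]
    - [[0,0,0.015],[0,0,0],0.5]
    - [[0,0,0.01],[0,0,0],0.5]
    - [[0,0,0.007],[0,0,0],0.5]
    - [[0,0,0.0025],[0,0,0],0.5]
    - [[0,0,0],[0,0,0],0.5]

```text
t: 16.23
ee_pos: [433.2, -218.9, 50.9]
orientation: [-1.658, -2.668, 0.0]
ft_force: [0.1, 0.0, 0.5]
width: 43.9
```

>>> carry_out:
  rows:
    - [[0,0,0],[0,0,0],1]
    - [[0,0,0],[0,0,0],1]
    - [[0,0,0],[0,0,0],1]
    - [[0,0,0],[0,0,0],1]
    - [[0,0,0],[0,0,0],1]
    - [[0,0,0],[0,0,0],1]
    - [[0,0,0],[0,0,0],1]
    - [[0,0,0],[0,0,0],1]
    - [[0,0,0],[0,0,0],1]

```text
t: 16.98
ee_pos: [432.4, -219.0, 51.5]
orientation: [-1.656, -2.668, 0.001]
ft_force: [-5.3, -2.0, 5.4]
width: 15.5
```

```bash
python3 -c "
from h import *
plan((487.6,-191.2,50),2.06,1)
im=imaging.get_image('wrist')[:,:,::-1]
cv2.imwrite('pics/w9c.png',cv2.resize(im[100:340,210:430],None,fx=2.5,fy=2.5,interpolation=cv2.INTER_CUBIC))
"
```

```text
pos [ 432.4 -219.    51.5] yaw 2.0305 tilt [-1.4e-03  1.0e-04 -1.0e+00] q [-0.49  0.51  2.03 -0.    0.6  -0.95] t 16.98 w 15.5 F [-5.3 -2.   5.4]
shift [0.0004 0.0618 0.0014] per [0.00044 0.06183 0.00144]
wz -0.0295 -0.029489980963461893
```

View pics/w9c.png

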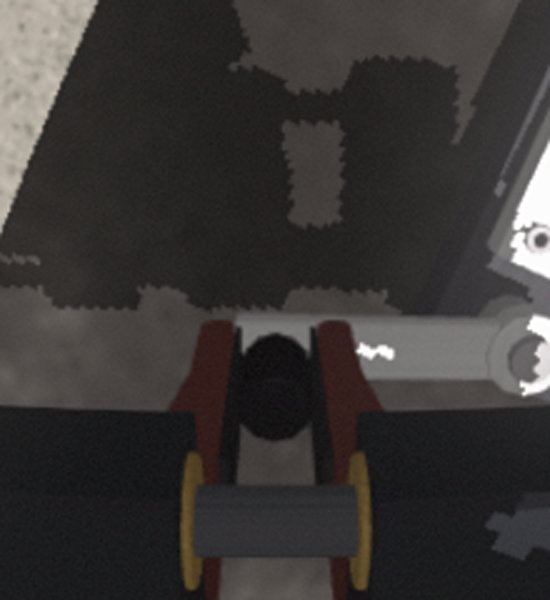

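>>> carry_out:
  rows:
    - [[0.0025,0.0001,0],[0,0,0.04],1]
    - [[0.00495,0.0002,0],[0,0,0.08],1]
    - [[0.00495,0.0002,0],[0,0,0.08],1]
    - [[0.00495,0.0002,0],[0,0,0.08],1]

```text
t: 17.37
ee_pos: [427.2, -202.5, 51.6]
orientation: [-2.018, -2.407, 0.001]
ft_force: [-2.2, -1.6, 4.7]
width: 15.4
```

```bash
python3 -c "
from h import *
plan((487.6,-191.2,51),.07,1)"
```

```text
pos [ 427.2 -202.5   51.6] yaw 1.7463 tilt [-9.e-04 -1.e-04 -1.e+00] q [-0.47  0.5   2.06 -0.    0.59 -0.64] t 17.37 w 15.4 F [-2.2 -1.6  4.7]
shift [0.0006 0.0615 0.0005] per [0.00059 0.0615  0.0005 ]
wz 1.6763 1.6763154579808563
```

>>> carry_out:
  rows:
    - [[0.00495,0.0002,0],[0,0,0.08],1]
    - [[0.00495,0.0002,0],[0,0,0.08],1]
    - [[0.00495,0.0002,0],[0,0,0.08],1]
    - [[0.00495,0.0002,0],[0,0,0.08],1]
    - [[0.00495,0.0002,0],[0,0,0.08],1]
    - [[0.00495,0.0002,0],[0,0,0.08],1]
    - [[0.00495,0.0002,0],[0,0,0.08],1]
    - [[0.00495,0.0002,0],[0,0,0.08],1]
    - [[0.00495,0.0002,0],[0,0,0.08],1]
    - [[0.00495,0.0002,0],[0,0,0.08],1]
    - [[0.00495,0.0002,0],[0,0,0.08],1]
    - [[0.00495,0.0002,0],[0,0,0.08],1]

```text
t: 18.37
ee_pos: [445.0, -147.8, 51.6]
orientation: [2.902, 1.203, 0.0]
ft_force: [0.2, -2.0, 1.5]
width: 15.2
```

```bash
python3 -c "
from h import *
plan((487.6,-191.2,51),.07,1)"
```

```text
pos [ 445.  -147.8   51.6] yaw 0.7863 tilt [ 3.e-04 -3.e-04 -1.e+00] q [-0.35  0.49  2.07 -0.    0.58  0.44] t 18.37 w 15.2 F [ 0.2 -2.   1.5]
shift [-0.0006  0.0608  0.0006] per [-0.00057  0.0608   0.0006 ]
wz 0.7163 0.716313674791722
```

>>> carry_out:
  rows:
    - [[0.00495,0.0002,0],[0,0,0.08],1]
    - [[0.00495,0.0002,0],[0,0,0.08],1]
    - [[0.00495,0.0002,0],[0,0,0.08],1]
    - [[0.00495,0.0002,0],[0,0,0.08],1]
    - [[0.00495,0.0002,0],[0,0,0.08],1]
    - [[0.00495,0.0002,0],[0,0,0.08],1]
    - [[0.00495,0.0002,0],[0,0,0.08],1]
    - [[0.0031,0.0001,0],[0,0,0.05],1]
    - [[0.0031,0.0001,0],[0,0,0.05],1]

```text
t: 19.12
ee_pos: [481.3, -130.6, 51.6]
orientation: [3.134, 0.201, 0.001]
ft_force: [-0.7, -5.1, 1.3]
width: 15.7
```

```bash
python3 -c "
from h import *
plan((487.6,-191.2,51),.07,1)"
```

```text
pos [ 481.3 -130.6   51.6] yaw 0.128 tilt [ 7.e-04 -8.e-04 -1.e+00] q [-0.29  0.52  2.   -0.    0.62  1.16] t 19.12 w 15.7 F [-0.7 -5.1  1.3]
shift [-0.0015  0.061   0.0006] per [-0.00146  0.06096  0.00062]
wz 0.058 0.05795651067772975
```

>>> carry_out:
  rows:
    - [[0.001,0,0],[0,0,0.016],1]
    - [[0.001,0,0],[0,0,0.016],1]
    - [[0.0005,0,0],[0,0,0.008],1]
    - [[0,0,0],[0,0,0],1]

```text
t: 19.45
ee_pos: [483.1, -130.3, 51.5]
orientation: [3.138, 0.143, -0.0]
ft_force: [-2.8, -6.0, 4.2]
width: 15.4
```

>>> carry_out:
  rows:
    - [[0.0007,0,0],[0,0,0],1]
    - [[0.0007,0,0],[0,0,0],1]
    - [[0,0,0],[0,0,0],1]

```text
t: 19.7
ee_pos: [483.2, -130.3, 51.4]
orientation: [3.138, 0.144, -0.004]
ft_force: [-6.6, -8.5, 8.0]
width: 15.0
```

>>> carry_out:
  rows:
    - [[0.001,0,0],[0,0,0],1]
    - [[0,0,0],[0,0,0],1]

```text
t: 19.87
ee_pos: [483.3, -130.3, 51.4]
orientation: [3.138, 0.144, -0.007]
ft_force: [-9.5, -9.2, 11.3]
width: 15.7
```

Hard stop reached: the force rises and the tool no longer moves. Opening and lifting clear.

>>> carry_out:
  rows:
    - [[0,0,0],[0,0,0],0.65]
    - [[0,0,0],[0,0,0],0.65]
    - [[0,0,0],[0,0,0],0.65]
    - [[0,0,0],[0,0,0],0.65]
    - [[0,0,0],[0,0,0],0.65]

```text
t: 20.28
ee_pos: [485.8, -129.4, 51.1]
orientation: [-3.138, -0.142, -0.0]
ft_force: [-0.2, -0.3, 0.3]
width: 30.6
```

>>> carry_out:
  rows:
    - [[0,0,-0.005],[0,0,0],0.65]
    - [[0,0,-0.01],[0,0,0],0.65]
    - [[0,0,-0.015],[0,0,0],0.65]
    - [[0,0,-0.02],[0,0,0],0.65]
    - [[0,0,-0.02],[0,0,0],0.65]
    - [[0,0,-0.02],[0,0,0],0.65]
    - [[0,0,-0.02],[0,0,0],0.65]
    - [[0,0,-0.02],[0,0,0],0.65]
    - [[0,0,-0.01],[0,0,0],0.65]
    - [[0,0,0],[0,0,0],0.65]
    - [[0,0,0],[0,0,0],0.65]

```text
t: 21.2
ee_pos: [485.8, -129.6, 191.6]
orientation: [3.138, 0.142, 0.002]
ft_force: [0.1, 0.6, -0.1]
width: 30.7
```

```bash
python3 -c "
from h import *
plan((487.6,-191.2,51),.07,1)
im=imaging.get_image('wrist')[:,:,::-1]
cv2.imwrite('pics/w10.png',im)
im=imaging.get_image('scene')[:,:,::-1]
cv2.imwrite('pics/s10c.png',cv2.resize(im[150:290,270:480],None,fx=3.6,fy=3.6,interpolation=cv2.INTER_CUBIC))
"
```

```text
pos [ 485.8 -129.6  191.6] yaw 0.0904 tilt [ 1.2e-03 -3.0e-04 -1.0e+00] q [-0.28  0.29  1.92  0.    0.93  1.2 ] t 21.2 w 30.7 F [ 0.1  0.6 -0.1]
shift [-0.0039  0.0615  0.1406] per [-0.0039   0.06147  0.14059]
wz 0.0204 0.020377846859867876
```

View pics/w10.png

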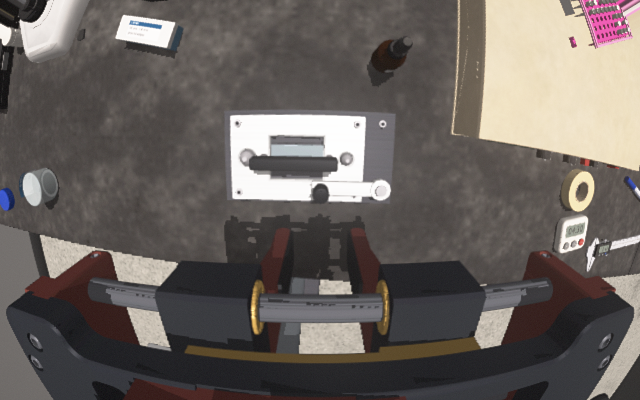

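View pics/s10c.png

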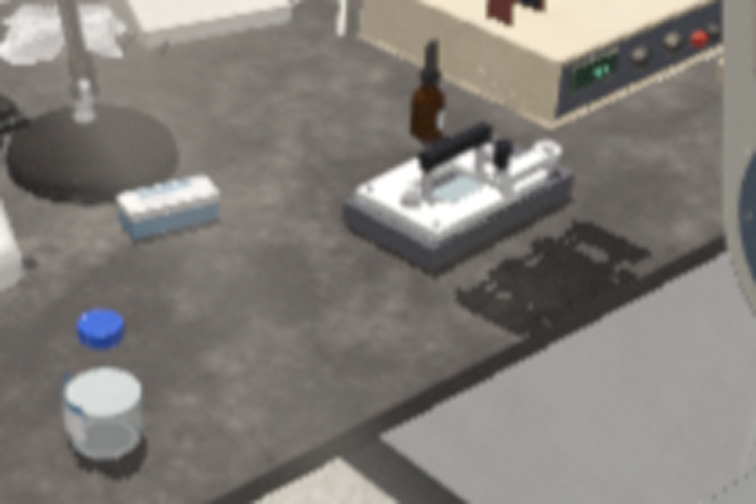

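```bash
python3 - <<'E'
from fit import *
o=readout.get_obs()
im=cv2.imread('pics/w10.png'); cv2.imwrite('pics/w10c.png',cv2.resize(im[100:210,220:400],None,fx=4,fy=4,interpolation=cv2.INTER_CUBIC))
F=[511.7,-101.4,.0665]; pv=P(F,-30,-88,0)
C=lambda u:((u-[220,100]+.5)*4-.5).round(0)
print('pivot',C(proj('wrist',[pv[0],pv[1],45.5],o)))
for th in (2.30,2.38,2.44,2.5):
    a=F[2]-np.radians(130)-th; k=pv+62*np.array([np.cos(a),np.sin(a),0])
    print(th,C(proj('wrist',[*k[:2],75],o)),C(proj('wrist',[*(pv+70*np.array([np.cos(a),np.sin(a),0]))[:2],45.5],o)))
E
```

```text
pivot [643. 363.]
2.3 [405. 424.] [374. 394.]
2.38 [403. 404.] [372. 373.]
2.44 [403. 388.] [372. 357.]
2.5 [404. 373.] [372. 341.]
```

View pics/w10c.png

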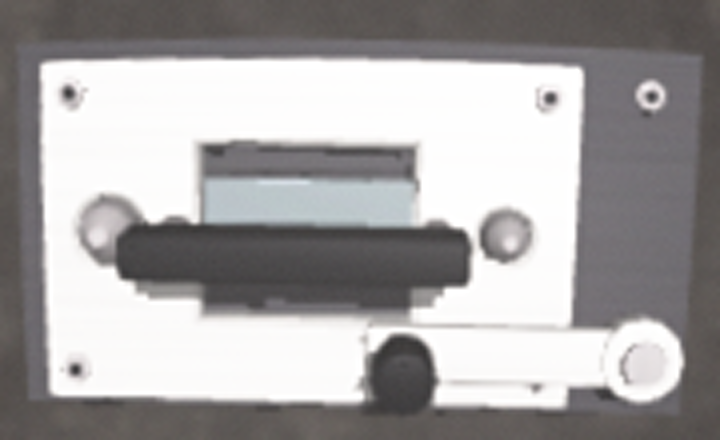

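```bash
python3 - <<'E'
from h import *
a=cv2.imread('pics/top0.png'); b=imaging.get_image('top')[:,:,::-1]
d=cv2.absdiff(a,b).max(2)
for n,(u,v) in dict(bottle=(273,229),dropper=(416,176),carton=(334,170)).items(): print(n,(d[v-9:v+10,u-13:u+14]>40).sum())
from workcell import close_job
print(readout.get_obs()['ft_force'].round(1)); print(close_job())
E
```

```text
bottle 0
dropper 257
carton 0
[0.3 0.4 0.1]
the job is handed in; nothing more can be done
None
```

I fitted the plate onto the dowel pins, swung the clamp to its stop, let go, lifted clear and handed the job in at about 21 s.

**Plate:** I lifted the white plate by its bridge handle; the orange one was left alone. I checked the large pin through the large hole just before lowering. The plate then went down without jamming and met the base at the expected seated height. The last wrist picture shows both pins through their holes and the plate flat.

**Clamp:** It started partly closed, at about 0.48 rad rather than 0. I took it round by the knob until it stopped moving and the force rose to about 17 N. In the last picture the arm lies over the plate and matches the 2.44 rad closed position to within a few pixels. Nothing was touching the gripper at the end.

**Bystanders:** In the top camera's before-and-after comparison, the bottle and carton showed no change. The dropper's patch did change (257 pixels). I think this was the gripper or its shadow over that spot, but I didn't look at the picture before handing in. In the last scene picture the dropper stands upright, and its base is at the same pixel as at the start, about (389, 188).

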